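# Free a seized pan-guide knob, snug the pan to the fence and clamp the guide

## Task

The clamp knob of the sliding pan guide has seized with set syrup: break it loose with a short firm twist anticlockwise and back it off about a quarter turn. Then slide the guide gently up until it has pushed the pan square against both rubber stop buttons of the back fence, keep it lightly pressed there without crushing the pan's rim while you turn the knob back clockwise until the guide is firmly clamped, and let go, so that the pan stays nipped. Leave the bowl, scraper, jar and spatula where they are.

Things in the scene. Friction and masses are not known exactly. Their poses are not given: they have to be found in the camera images.
- bed: the portioning station, fixed on the table: white plastic slab 340 mm (its x) by 460 mm (its y), 30 mm thick, carrying the back fence near its -y edge; an open aluminium channel 32 mm wide with a loose brass strip in it runs along y on its +y half. Origin: centre of its underside, on the table top. Its +y points from the fence towards the guide; turned up to 15 degrees either way
- fence: the back fence: stainless bar 280 mm long (bed's x), 12 mm thick, 38 mm high, fixed on the bed along its -y side. Two black rubber stop buttons, 18 mm across, 160 mm apart, on screws, stand proud of its face at the height of the pan's rim, both alike, anywhere from 4 to 24 mm: not measured, to be felt. They give 1 mm per 8 N. Origin: middle of its face, at the bed's top; face looks along +y
- guide_face (a point): middle of the guide's face (the side of its plate that looks towards the fence), 19.5 mm above the bed's top. Starts 226 to 265 mm from the fence's face along the bed's y; ends 164 to 186 mm from it with the pan nipped, depending on the stop buttons
- guide: the sliding pan guide: upright stainless plate 240 mm long (bed's x), 8 mm thick, top 38.5 mm above the bed, on an aluminium carriage block 66 by 70 mm, 33 mm high, riding over the channel behind it (away from the fence). Slides only along the bed's y: with the knob backed off under 1 to 2 N, clamped it hardly moves. Origin: on the plate's face, mid length, at the bed's top
- knob (a joint): clamp knob angle, rad, growing anticlockwise from above (loosening); 0: its bar lies along the bed's y, pi/2: along x; range 0 to 3. Starts seized at 0.05-0.12: 0.35-0.7 N m breaks it loose, falling off as it turns; past 0.5 it and the guide are free (0.05 N m). Turned back it bites from 0.5, about 0.3 N m at 0.30, 0.5 N m at 0.12. Firmly clamped: below 0.30
- knob_grip (a point): on the knob's upright axis, 97 mm above the table, in its T-bar: black, 60 mm long, 14 mm thick, 34 mm high (78 to 112 mm above the table), on a round hub 38 mm across, top at 78 mm. The axis is 55 mm behind the guide's face and moves with the guide, so the guide can be slid by the knob. Pinch the bar across its 14 mm from above
- pan: loose stainless bakery pan, rim 265 mm (its x) by 162 mm (its y), 25 mm high, with a firm yellow slab, about 0.8 kg, on the bed between fence and guide, up to 0.06 rad askew, 10 to 45 mm short of the stop buttons. Origin: centre of its underside. Takes 3 to 8 N to push along; its thin rim must not be nipped with over 20 N. Must end touching the buttons, square to the fence
- bowl: stainless mixing bowl, 170 mm across, 75 mm high, standing on the table; leave alone. Origin: centre of its underside
- scraper: bench scraper, steel blade 150 by 85 mm with a wooden grip, lying on the table; leave alone. Origin: under the outer edge of its blade
- sugar_jar: clear jar with a steel cap, 72 mm across, 120 mm high; leave alone. Origin: centre of its underside
- spatula: spatula with a black handle, lying on the table; leave alone. Origin: under its handle

How it is judged:
By the outcome, as a careful person would: the job done as asked, in the order asked, and still so for the second after the job is handed in, with the robot touching nothing.
It also fails if it takes over 58 s, if anything falls off the work surface, if the arm or the gripper's body presses on something with over 40 N, if the wrist force passes 120 N, or if a joint passes its speed limit or range.

## Robot

A 7-joint arm with a two-finger parallel gripper is mounted at the origin on the work surface. World frame = base frame: x ahead of the robot, y to its left, z up, the work surface at z = 0. Lengths are in m, angles in degrees, forces in N, time in s.
With the tool pointing down it reaches from about 0.35 to 0.9 m from the base axis. Payload 19.9 kg.
Tool frame: the origin (TCP) lies midway between the tips of the shut fingers; the grasp point (between the pads) lies 19 mm behind it; z points along the fingers, y is the direction in which the jaws open and shut (so a half turn about z gives the same grasp; the last joint's range is limited). The gripper opens to 85 mm and grips with 20 to 120 N. Pads are 22 mm wide; open, the fingers measure 114 mm over their backs; the gripper's body (76 mm by 85 mm) begins 54 mm behind the grasp point. The pads swing forward as they close: fully open they stand 13 mm farther back than shut.
Start: joints at [-66.148, 23.915, -0.59, 92.452, 0.269, 63.638, -3.037], TCP at [0.276, 0.561, 0.231] pointing down, gripper open.
Joint ranges: [-161.28, 161.28], [-22.2, 115.67], [-73.04, 71.86], [3.21, 147.25], [-68.34, 248.33], [10.77, 114.83], [-161.83, 161.83]. Speed limits (degrees/s): [108.29, 108.29, 136.94, 136.94, 172.46, 172.46, 172.46].

## Interface

Orientations are given as a 3x3 rotation matrix whose columns are the frame's x, y, z axes.
In Python, from station import env gives the robot as it stands.
- The arm moves only by the tool step_arm, never from a script. Its argument "motion" is a list of rows, each an object with "linear": the shift along the tool's x, y, z in mm, a list of three; "rotation": the turn, a rotation vector about the tool's x, y, z in rad, a list of three; "hand": the finger opening in mm, from 0 to 85.4. In form: [{"linear": [tx, ty, tz], "rotation": [ax, ay, az], "hand": hand}, ...]. A call has 1 to 10 rows; each row is the pose to reach, as a shift and turn from the pose measured when the call began, along the tool's axes at that moment; what a row does not reach only later rows make up. A row lasts 1/10 s, in which the tool goes at most 50 mm and 8.59 degrees, less where a joint would pass 70% of its speed; a pose out of reach is approached as far as the arm can. A call with a gripper value outside its range is refused whole. The fingers move at their own pace and stop on an object; "newtons" is the grip in N (left out, the last holds). Time passes only in rows, so rows that repeat a pose let the fingers close. It gives the time, the measured TCP pose, the force and the opening at its end, in the units of the state.
- env.state(): the state, without advancing time (a new reading comes with each control period).
- env.camera(name): name is "scene" or "top" or "wrist"; returns a dict with "image" (400x640x3 uint8, red, green, blue), "fx", "fy", "cx", "cy" (pixels), "world_from_camera" (4x4, takes a point from camera to world coordinates). Camera axes: x right, y down, z forward; pixel columns grow to the right and rows downward; lengths in m; the calibration is good to about 2 mm. A picture is of the moment at which its call begins. There is no depth.
- env.finish_job(): hands the job in, once; it reports no verdict.
Trained networks look in a picture, given as the dict that the camera call returned (one of the last four; its "shot" number tells which), for a name from the list of things; names that differ only in an ending like _2 or _b are one class to them, and where a whole thing is asked for, a point or a joint stands for the part that bears it (a point fixed in the world has none). Each returns a list of dicts, best first, with "confidence" (0 to 1); they miss things now and then, are a little off and sometimes report something else, mostly with a low value. They report only what shows in the picture. A call takes as long as a camera call.
- env.boxes_of(picture, target): "bbox" ([left, top, right, bottom] in pixels, round what is visible of it).
The state is a dict: "clock": time; "joint_positions": joint angles; "joint_vel": joint speeds; "joint_torque": joint torques, N m; "tcp_pos": TCP position; "eef_rot": TCP orientation; "force": force on the tool from outside, world axes, zero at the start; "moment": the same for the moment, N m; "gripper_width": finger opening in m.
Only numpy, scipy, OpenCV 4.12 (cv2) and the standard library are available. Lean on these libraries where they do the work, as an engineer would, in place of code of your own. Each camera call takes 0.05 s, during which the arm holds its last target. There are 200 camera calls.

## Working session

There is one attempt and no reset: what is moved stays moved. The work goes in short steps, Python scripts to look and compute and a tool call to move; the robot and the scene stay as the last step left them, time stands still between calls to the robot, and variables do not carry over. Pictures are saved under pics/ and viewed, about 8 in all and at most 12, crops included, and the job is handed in when it is done.

Besides the shell and the picture viewer there is one more tool, called after "Emit:" as name(argument=value, ...) on one line, values as JSON. step_arm: Moves the arm, as the interface text tells. Its arguments: {"type":"object","properties":{"motion":{"type":"array"},"newtons":{"type":"number"}},"required":["motion"]}

```bash
mkdir -p pics; cat > h.py <<'E'
import numpy as np, cv2
from station import env
def shot(n,f=None):
    p=env.camera(n)
    if f: cv2.imwrite('pics/'+f,p['image'][:,:,::-1])
    return p
def ray(p,u,v,z):
    T=np.array(p['world_from_camera']); d=T[:3,:3]@[(u-p['cx'])/p['fx'],(v-p['cy'])/p['fy'],1]
    return T[:3,3]+d*(z-T[2,3])/d[2]
def proj(p,X):
    T=np.linalg.inv(np.array(p['world_from_camera'])); c=T[:3,:3]@X+T[:3,3]
    return [p['fx']*c[0]/c[2]+p['cx'],p['fy']*c[1]/c[2]+p['cy']]
E
python3 - <<'E'
from h import *
s=env.state(); print(s['clock'],s['tcp_pos'],s['force'],s['eef_rot'])
for n in ['top','scene']:
    p=shot(n,n+'1.png'); print(n,np.round(p['world_from_camera'],3).tolist())
    for t in ['bed','fence','guide','knob','pan','bowl','sugar_jar','scraper','spatula']:
        b=env.boxes_of(p,t)
        print(t,[(np.round(q['bbox']).tolist(),round(q['confidence'],2)) for q in b[:2]])
    for b in env.boxes_of(p,'knob')[:1]:
        b=b['bbox']; print(ray(p,(b[0]+b[2])/2,(b[1]+b[3])/2,0.1))
E
```

```text
0.0 [0.27605783 0.56032174 0.23064625] [0.4084347  1.23072676 0.26483383] [[-8.97060334e-01  4.41907829e-01 -4.76918809e-04]
 [ 4.41908075e-01  8.97059551e-01 -1.18958898e-03]
 [-9.78641086e-05 -1.27788736e-03 -9.99999179e-01]]
top [[-0.021, -0.997, 0.072, 0.39], [-1.0, 0.021, -0.011, -0.007], [0.01, -0.073, -0.997, 1.208], [0.0, 0.0, 0.0, 1.0]]
bed [([257.0, 80.0, 431.0, 224.0], 0.93)]
fence [([397.0, 106.0, 426.0, 205.0], 0.57)]
guide [([279.0, 103.0, 318.0, 189.0], 0.83)]
knob []
pan [([329.0, 98.0, 395.0, 197.0], 0.74)]
bowl [([468.0, 140.0, 530.0, 200.0], 0.93), ([121.0, 174.0, 179.0, 264.0], 0.73)]
sugar_jar [([150.0, 146.0, 189.0, 176.0], 0.74)]
scraper [([476.0, 211.0, 523.0, 268.0], 0.61)]
spatula [([122.0, 175.0, 179.0, 264.0], 0.9)]
scene [[0.753, 0.419, -0.507, 1.112], [0.658, -0.483, 0.578, -0.709], [-0.003, -0.769, -0.639, 0.865], [0.0, 0.0, 0.0, 1.0]]
bed [([243.0, 183.0, 419.0, 322.0], 0.89)]
fence [([247.0, 232.0, 318.0, 299.0], 0.63)]
guide [([326.0, 192.0, 376.0, 245.0], 0.63)]
knob [([330.0, 192.0, 377.0, 244.0], 0.49), ([354.0, 195.0, 375.0, 209.0], 0.48)]
pan [([274.0, 209.0, 368.0, 280.0], 0.8)]
bowl [([165.0, 273.0, 240.0, 334.0], 0.6)]
sugar_jar [([391.0, 144.0, 418.0, 181.0], 0.63), ([166.0, 274.0, 235.0, 337.0], 0.61)]
scraper [([137.0, 257.0, 184.0, 309.0], 0.81)]
spatula [([344.0, 147.0, 396.0, 159.0], 0.59)]
[ 0.6502288  -0.02225114  0.1       ]
```

View pics/top1.png

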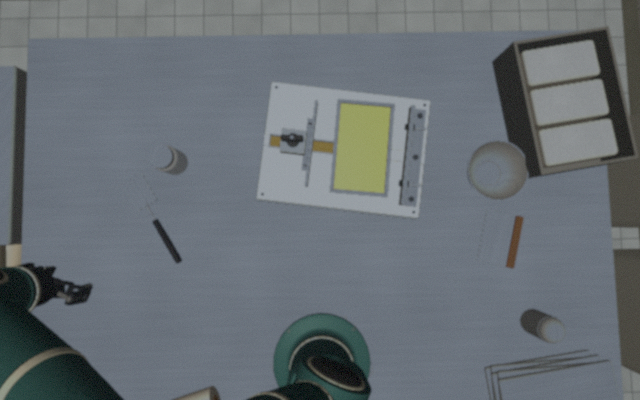

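View pics/scene1.png

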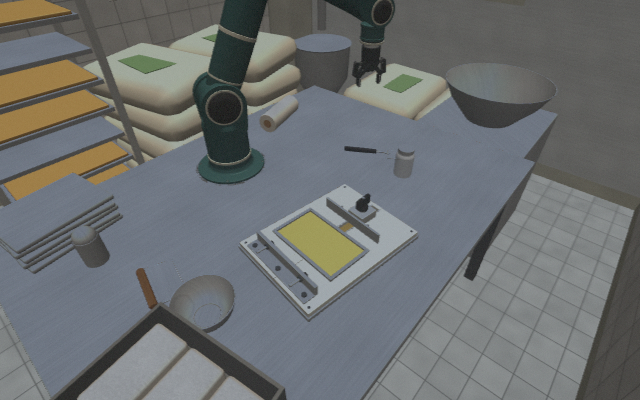

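```bash
python3 - <<'E'
from h import *
p=shot('top'); im=p['image']
c=np.array([ray(p,u,v,.03)[:2] for u,v in [(272.5,82.5),(431,101),(418.5,218),(257,200)]])
print(c, np.linalg.norm(c-np.roll(c,1,0),axis=1))
ey=((c[0]-c[1])+(c[3]-c[2]));print('bed y dir ang',np.degrees(np.arctan2(ey[1],ey[0])),'centre',c.mean(0))
print('knob',ray(p,292,140,.11), 'guide face ends',ray(p,318,101,.0685),ray(p,308,186,.0685))
cv2.imwrite('pics/crop.png',cv2.resize(im[75:230,245:440],None,fx=4,fy=4,interpolation=cv2.INTER_CUBIC)[:,:,::-1])
print(env.state()['clock'])
E
```

```text
[[ 0.79436022  0.12635859]
 [ 0.73167345 -0.32872733]
 [ 0.39636951 -0.28002074]
 [ 0.45671117  0.17411301]] [0.34100934 0.45938309 0.33882306 0.45812507]
bed y dir ang 82.29399134487078 centre [ 0.59477859 -0.07706912]
knob [0.60980369 0.06750027 0.11      ] guide face ends [ 0.72632299 -0.00355751  0.0685    ] [0.48995222 0.0285572  0.0685    ]
1.15
```

View pics/crop.png

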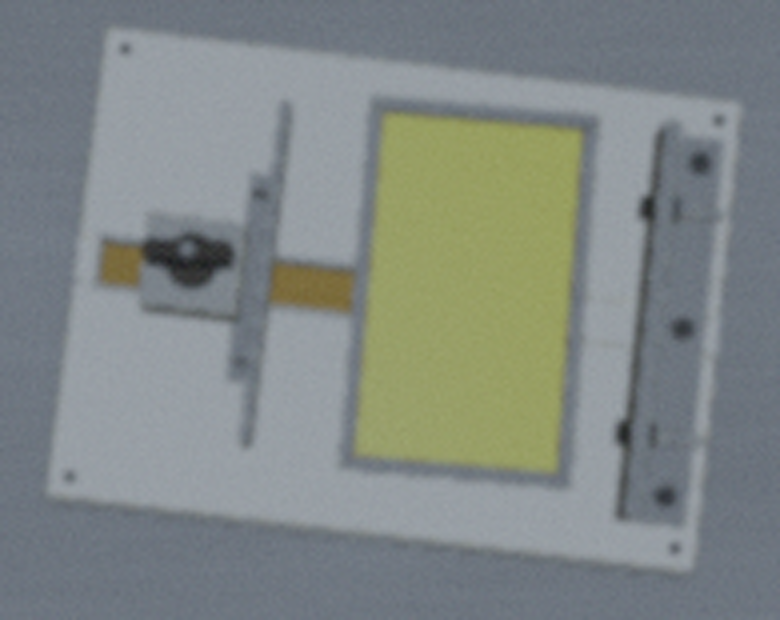

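Emit:
step_arm(motion=[{"linear": [-40, -22, 0], "rotation": [0, 0, 0.09], "hand": 85}, {"linear": [-80, -45, 0], "rotation": [0, 0, 0.18], "hand": 70}, {"linear": [-120, -67, 0], "rotation": [0, 0, 0.27], "hand": 60}, {"linear": [-160, -90, 0], "rotation": [0, 0, 0.36], "hand": 60}, {"linear": [-200, -112, 0], "rotation": [0, 0, 0.45], "hand": 60}, {"linear": [-240, -135, 0], "rotation": [0, 0, 0.54], "hand": 60}, {"linear": [-280, -157, 0], "rotation": [0, 0, 0.63], "hand": 60}, {"linear": [-320, -180, 0], "rotation": [0, 0, 0.72], "hand": 60}, {"linear": [-360, -202, 0], "rotation": [0, 0, 0.81], "hand": 60}, {"linear": [-400, -224, 0], "rotation": [0, 0, 0.9], "hand": 60}])

```text
clock: 2.15
tcp_pos: [0.5369, 0.1813, 0.2316]
eef_rot: [[-0.208, 0.978, 0.001], [0.978, 0.208, 0.0], [0.0, 0.001, -1.0]]
force: [-0.0, 0.7, 0.3]
gripper_width: 0.0601
```

```bash
cat >> h.py <<'E'
def to(x,y,z,ang):  # target tcp, jaw (tool y) world angle deg -> move
    s=env.state(); R=np.array(s['eef_rot']); d=R.T@(np.array([x,y,z])-s['tcp_pos'])*1000
    a=np.radians(ang); Y=np.array([np.cos(a),np.sin(a),0]); Z=np.array([0,0,-1.]); T=np.c_[np.cross(Y,Z),Y,Z]
    r=cv2.Rodrigues(R.T@T)[0].ravel()
    print('t',round(s['clock'],2),'tcp',np.round(s['tcp_pos'],4),'F',np.round(s['force'],1),'w',round(s['gripper_width'],4),'yang',round(np.degrees(np.arctan2(R[1,1],R[0,1])),2))
    print('lin',d.round(1),'rot',r.round(4))
E
python3 -c "
from h import *
to(.6145,.0675,.2,-2.8)"
```

```text
t 2.15 tcp [0.5369 0.1813 0.2316] F [-0.   0.7  0.3] w 0.0601 yang 12.0
lin [-127.5   52.2   31.6] rot [ 0.0005 -0.0003  0.2584]
```

Emit:
step_arm(motion=[{"linear": [-43, 17, 8], "rotation": [0, 0, 0.09], "hand": 50}, {"linear": [-86, 35, 16], "rotation": [0, 0, 0.18], "hand": 50}, {"linear": [-127, 52, 31], "rotation": [0, 0, 0.258], "hand": 50}, {"linear": [-127.5, 52, 31], "rotation": [0, 0, 0.258], "hand": 50}])

```text
clock: 2.55
tcp_pos: [0.6156, 0.0611, 0.1988]
eef_rot: [[0.058, 0.998, -0.001], [0.998, -0.058, -0.003], [-0.003, -0.001, -1.0]]
force: [-1.0, -0.2, -0.0]
gripper_width: 0.0503
```

```bash
python3 - <<'E'
from h import *
to(.6145,.0675,.2,-2.8)
p=shot('wrist','w1.png'); print(np.round(p['world_from_camera'],3).tolist(),proj(p,np.array([.6145,.0675,.112])))
for b in env.boxes_of(p,'knob')[:2]: print(b)
for sgn in (-.03,.03):
  a=np.radians(87.2); print(proj(p,np.array([.6145+sgn*np.cos(a),.0675+sgn*np.sin(a),.112])))
E
```

```text
t 2.55 tcp [0.6156 0.0611 0.1988] F [-1.  -0.2 -0. ] w 0.0503 yang -3.34
lin [ 6.3 -1.4 -1.2] rot [-0.0007  0.0031 -0.0095]
[[0.998, -0.054, -0.019, 0.621], [-0.057, -0.943, -0.329, 0.147], [-0.0, 0.329, -0.944, 0.341], [0.0, 0.0, 0.0, 1.0]] [np.float64(312.00917074777533), np.float64(201.69243863792758)]
{'bbox': [298.4, 151.4, 340.9, 232.2], 'confidence': 0.97}
[np.float64(312.432738263122), np.float64(237.38388179318974)]
[np.float64(311.5496507335578), np.float64(162.97149835825442)]
```

View pics/w1.png

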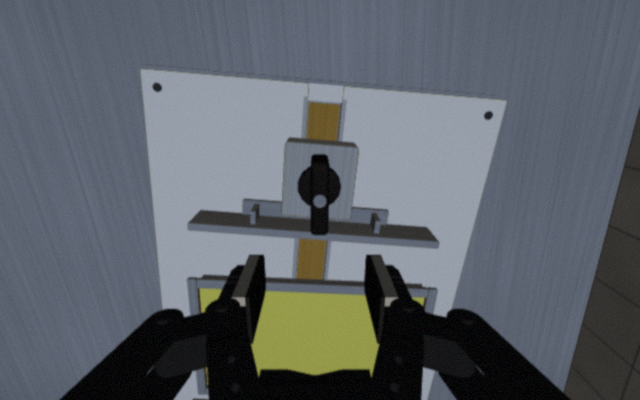

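```bash
python3 - <<'E'
from h import *
to(.6145,.0675,.2,-2.8)
p=shot('wrist'); im=p['image']
b=env.boxes_of(p,'knob')[0]['bbox']; print(b)
cv2.imwrite('pics/w2.png',cv2.resize(im[60:260,135:515],None,fx=2.1,fy=2.1,interpolation=cv2.INTER_CUBIC)[:,:,::-1])
for u,v,z in [(320,155,.112),(319,230,.112),(141,70,.03),(505,101,.03),(190,226,.0685),(438,244,.0685)]: print(ray(p,u,v,z))
print(proj(p,np.array([.7944,.1264,.03])),proj(p,np.array([.4567,.1741,.03])))
E
```

```text
t 2.65 tcp [0.6143 0.0665 0.2   ] F [-0.1  0.6  0.5] w 0.0501 yang -2.86
lin [1.  0.1 0. ] rot [-0.0005  0.0003 -0.0011]
[298.8, 159.8, 341.4, 238.4]
[0.62088946 0.10834296 0.112     ]
[0.61749877 0.0487036  0.112     ]
[0.462289   0.17861208 0.03      ]
[0.79689707 0.13525792 0.03      ]
[0.49673057 0.0392488  0.0685    ]
[0.73011034 0.0090875  0.0685    ]
[np.float64(500.9700157856472), np.float64(110.94228470756681)] [np.float64(136.0705352116493), np.float64(75.65004561822319)]
```

View pics/w2.png

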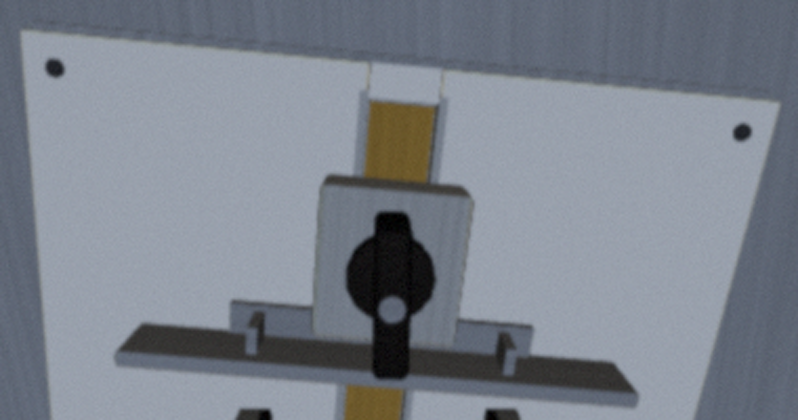

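```bash
python3 - <<'E'
from h import *
p=shot('wrist')
print(ray(p,321.7,160.5,.078),ray(p,321.2,239.5,.112), 'hub',ray(p,300,191,.078),ray(p,342,191,.078))
E
```

```text
[0.62212025 0.09926547 0.078     ] [0.61876726 0.04217142 0.112     ] hub [0.60217102 0.07323029 0.078     ] [0.63877017 0.07154014 0.078     ]
```

```bash
python3 -c "
from h import *
to(.619,.0705,.083,-3.2)"
```

```text
t 2.8 tcp [0.614  0.0688 0.2009] F [-0.4  0.4  0.1] w 0.0503 yang -2.66
lin [  1.8   4.8 117.9] rot [ 0.0007 -0.001   0.0095]
```

Emit:
step_arm(motion=[{"linear": [1, 3, 30], "rotation": [0, 0, 0.005], "hand": 45}, {"linear": [1.8, 4.8, 60], "rotation": [0, 0, 0.0095], "hand": 42}, {"linear": [1.8, 4.8, 85], "rotation": [0, 0, 0.0095], "hand": 42}, {"linear": [1.8, 4.8, 105], "rotation": [0, 0, 0.0095], "hand": 42}, {"linear": [1.8, 4.8, 118], "rotation": [0, 0, 0.0095], "hand": 42}, {"linear": [1.8, 4.8, 118], "rotation": [0, 0, 0.0095], "hand": 42}])

```text
clock: 3.4
tcp_pos: [0.6181, 0.0713, 0.0819]
eef_rot: [[0.055, 0.999, -0.001], [0.999, -0.055, 0.001], [0.001, -0.001, -1.0]]
force: [-0.0, 0.1, -0.0]
gripper_width: 0.042
```

```bash
python3 - <<'E'
from h import *
to(.619,.0705,.083,-3.2)
p=shot('wrist'); 
print([b['bbox'] for b in env.boxes_of(p,'knob')])
cv2.imwrite('pics/w3.png',p['image'][:,:,::-1])
E
```

```text
t 3.4 tcp [0.6181 0.0713 0.0819] F [-0.   0.1 -0. ] w 0.042 yang -3.13
lin [-0.8  0.9 -1.1] rot [-0.0011 -0.0009  0.0013]
[[284.3, 216.9, 351.3, 365.0]]
```

View pics/w3.png

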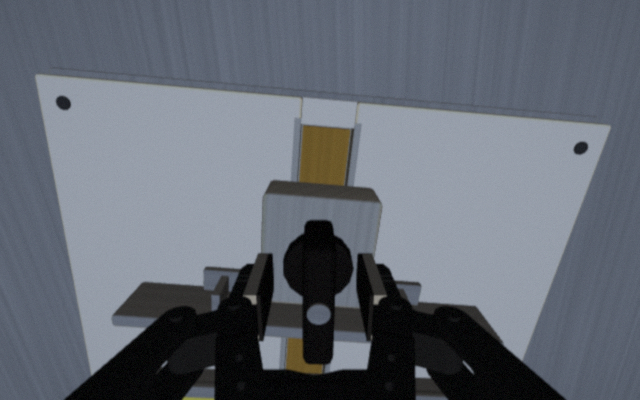

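```bash
python3 - <<'E'
from h import *
p=shot('wrist'); a=np.radians(86.8)
for u,v in [(284.3,264),(351.3,264)]: print('hub',ray(p,u,v,.078))
print('ends',ray(p,319,221.5,.078),ray(p,317.5,363,.112))
E
```

```text
hub [0.60386815 0.07133216 0.078     ]
hub [0.63927996 0.06936781 0.078     ]
ends [0.62341533 0.09458506 0.078     ] [0.61940749 0.03832334 0.112     ]
```

Emit:
step_arm(motion=[{"linear": [0, 1, -1], "rotation": [0, 0, 0], "hand": 10}, {"linear": [0, 1, -1], "rotation": [0, 0, 0], "hand": 10}, {"linear": [0, 1, -1], "rotation": [0, 0, 0], "hand": 10}, {"linear": [0, 1, -1], "rotation": [0, 0, 0], "hand": 10}, {"linear": [0, 1, -1], "rotation": [0, 0, 0], "hand": 10}], newtons=30)

```text
clock: 4.05
tcp_pos: [0.6201, 0.071, 0.0864]
eef_rot: [[0.055, 0.998, 0.001], [0.998, -0.055, 0.002], [0.002, 0.001, -1.0]]
force: [-11.7, 1.0, 17.2]
gripper_width: 0.0135
```

```bash
python3 - <<'E'
from h import *
to(.619,.0705,.083,-3.2); print(env.state()['moment'])
E
```

```text
t 4.05 tcp [0.6201 0.071  0.0864] F [-11.7   1.   17.2] w 0.0135 yang -3.18
lin [-0.6 -1.1  3.4] rot [ 0.0014 -0.0024  0.0004]
[ 0.19610963  2.51654263 -0.10375979]
```

Emit:
step_arm(motion=[{"linear": [0, 0, 0], "rotation": [0, 0, 0], "hand": 10}, {"linear": [0, 0, 0], "rotation": [0, 0, 0], "hand": 10}], newtons=110)

```text
clock: 4.25
tcp_pos: [0.6199, 0.0711, 0.0866]
eef_rot: [[0.056, 0.998, 0.001], [0.998, -0.056, 0.002], [0.003, 0.001, -1.0]]
force: [-3.3, -0.1, 2.8]
gripper_width: 0.0121
```

```bash
python3 - <<'E'
from h import *
to(.620,.0705,.086,-3.2); print(env.state()['moment'])
E
```

```text
t 4.25 tcp [0.6199 0.0711 0.0866] F [-3.3 -0.1  2.8] w 0.0121 yang -3.18
lin [-0.6  0.1  0.6] rot [ 0.0012 -0.0026  0.0003]
[-0.09955669  0.7081491  -0.08777143]
```

Emit:
step_arm(motion=[{"linear": [0, 0, 0], "rotation": [0, 0, -0.1], "hand": 10}, {"linear": [0, 0, 0], "rotation": [0, 0, -0.2], "hand": 10}, {"linear": [0, 0, 0], "rotation": [0, 0, -0.3], "hand": 10}, {"linear": [0, 0, 0], "rotation": [0, 0, -0.4], "hand": 10}, {"linear": [0, 0, 0], "rotation": [0, 0, -0.4], "hand": 10}])

```text
clock: 4.75
tcp_pos: [0.6186, 0.071, 0.0868]
eef_rot: [[-0.341, 0.94, -0.002], [0.94, 0.341, 0.003], [0.003, -0.001, -1.0]]
force: [-13.7, 0.3, 9.2]
gripper_width: 0.0121
```

```bash
python3 - <<'E'
from h import *
to(.620,.0705,.086,-3.2); s=env.state(); print(s['moment'],s['joint_positions'])
p=shot('wrist','w4.png')
E
```

```text
t 4.75 tcp [0.6186 0.071  0.0868] F [-13.7   0.3   9.2] w 0.0121 yang 19.94
lin [-0.9  1.2  0.8] rot [-0.0012 -0.0031  0.4039]
[ 0.02191384  2.86219791 -0.04359194] [-20.9824533   33.94051321  15.79345817  99.49114515 -11.9874558
  48.28019047  20.21737973]
```

View pics/w4.png

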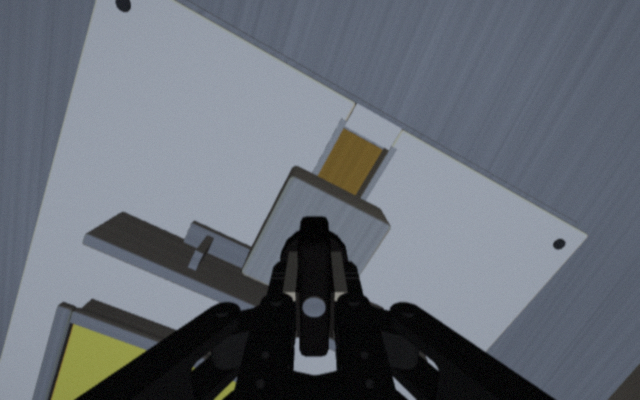

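Emit:
step_arm(motion=[{"linear": [-0.2, -0.4, 0], "rotation": [0, 0, -0.13], "hand": 10}, {"linear": [-0.4, -0.8, 0], "rotation": [0, 0, -0.26], "hand": 10}, {"linear": [-0.6, -1.2, 0], "rotation": [0, 0, -0.39], "hand": 10}, {"linear": [-0.9, -1.6, 0], "rotation": [0, 0, -0.52], "hand": 10}, {"linear": [-1.2, -2.0, 0], "rotation": [0, 0, -0.65], "hand": 10}, {"linear": [-1.5, -2.4, 0], "rotation": [0, 0, -0.78], "hand": 10}, {"linear": [-1.8, -2.8, 0], "rotation": [0, 0, -0.91], "hand": 10}, {"linear": [-2.0, -3.0, 0], "rotation": [0, 0, -1.04], "hand": 10}, {"linear": [-2.1, -3.2, 0], "rotation": [0, 0, -1.14], "hand": 10}, {"linear": [-2.1, -3.2, 0], "rotation": [0, 0, -1.14], "hand": 10}])

```text
clock: 5.8
tcp_pos: [0.6159, 0.0681, 0.0879]
eef_rot: [[-0.997, 0.081, -0.002], [0.081, 0.997, 0.003], [0.003, 0.003, -1.0]]
force: [-13.6, 0.6, 18.5]
gripper_width: 0.0123
```

```bash
python3 - <<'E'
from h import *
to(.620,.0675,.086,87); s=env.state(); print(s['moment'],s['joint_positions'])
p=shot('wrist'); print([(b['bbox'],b['confidence']) for b in env.boxes_of(p,'knob')])
cv2.imwrite('pics/w5.png',p['image'][:,:,::-1])
E
```

```text
t 5.8 tcp [0.6159 0.0681 0.0879] F [-13.6   0.6  18.5] w 0.0123 yang 85.33
lin [-4.2 -0.3  1.9] rot [ 0.0033 -0.0026 -0.0292]
[ 0.18506866  2.88035512 -0.03037288] [-9.01194347e+00  3.27312402e+01 -5.20091833e-02  9.94490785e+01
 -2.54380033e-01  4.79215067e+01  7.64424454e+01]
[([283.6, 212.1, 348.3, 356.4], 0.9)]
```

View pics/w5.png

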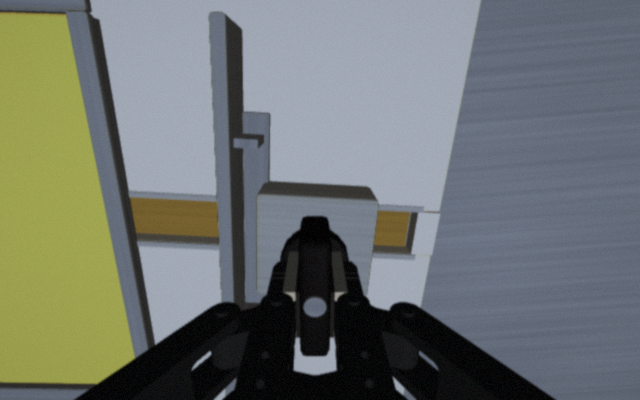

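Emit:
step_arm(motion=[{"linear": [0, 0, 0], "rotation": [0, 0, 0], "hand": 26}, {"linear": [0, 0, -2], "rotation": [0, 0, 0], "hand": 26}, {"linear": [-3.8, 0, -2], "rotation": [0, 0, 0], "hand": 26}, {"linear": [-3.8, 0, -2], "rotation": [0, 0, 0], "hand": 26}, {"linear": [-3.8, 0, 0], "rotation": [0, 0, 0], "hand": 26}, {"linear": [-3.8, 0, 0], "rotation": [0, 0, 0], "hand": 10}, {"linear": [-3.8, 0, 0], "rotation": [0, 0, 0], "hand": 10}, {"linear": [-3.8, 0, 0], "rotation": [0, 0, 0], "hand": 10}, {"linear": [-3.8, 0, 0], "rotation": [0, 0, 0], "hand": 10}], newtons=60)

```text
clock: 6.8
tcp_pos: [0.6195, 0.0678, 0.0876]
eef_rot: [[-0.996, 0.085, -0.003], [0.085, 0.996, 0.003], [0.003, 0.003, -1.0]]
force: [1.3, -0.4, -4.5]
gripper_width: 0.013
```

Emit:
step_arm(motion=[{"linear": [0, 0, 0], "rotation": [0, 0, 0], "hand": 10}, {"linear": [0, 0, 0], "rotation": [0, 0, 0], "hand": 10}])

```text
clock: 7.0
tcp_pos: [0.6195, 0.0678, 0.0876]
eef_rot: [[-0.996, 0.085, -0.003], [0.085, 0.996, 0.003], [0.003, 0.003, -1.0]]
force: [0.8, -0.5, -3.6]
gripper_width: 0.0128
```

```bash
python3 - <<'E'
from h import *
to(.620,.0675,.086,85.3); s=env.state(); print(s['moment'])
p=shot('top'); g=env.boxes_of(p,'guide'); q=env.boxes_of(p,'pan'); print(g[:1],q[:1])
e=np.array([.134,.991]); 
c=np.array([ray(p,*x,.03)[:2]@e for x in [(424,160)]]); print(c)
E
```

```text
t 7.0 tcp [0.6195 0.0678 0.0876] F [ 0.8 -0.5 -3.6] w 0.0128 yang 85.12
lin [-0.6 -0.2  1.6] rot [ 0.003  -0.003  -0.0032]
[-0.09501408 -0.1419449  -0.02472667]
[] [{'bbox': [328.1, 99.7, 392.9, 196.8], 'confidence': 0.87}]
[-0.22404767]
```

Emit:
step_arm(motion=[{"linear": [0.1, -2, 0], "rotation": [0, 0, 0], "hand": 10}, {"linear": [0.2, -5, 0], "rotation": [0, 0, 0], "hand": 10}, {"linear": [0.4, -8, 0], "rotation": [0, 0, 0], "hand": 10}, {"linear": [0.5, -11, 0], "rotation": [0, 0, 0], "hand": 10}, {"linear": [0.7, -14, 0], "rotation": [0, 0, 0], "hand": 10}, {"linear": [0.8, -17, 0], "rotation": [0, 0, 0], "hand": 10}, {"linear": [1.0, -20, 0], "rotation": [0, 0, 0], "hand": 10}, {"linear": [1.1, -22, 0], "rotation": [0, 0, 0], "hand": 10}, {"linear": [1.2, -24, 0], "rotation": [0, 0, 0], "hand": 10}, {"linear": [1.2, -24, 0], "rotation": [0, 0, 0], "hand": 10}])

```text
clock: 8.15
tcp_pos: [0.6161, 0.0435, 0.0876]
eef_rot: [[-0.996, 0.086, -0.003], [0.085, 0.996, 0.003], [0.003, 0.003, -1.0]]
force: [-3.1, -0.2, 1.3]
gripper_width: 0.013
```

```bash
python3 - <<'E'
from h import *
to(.620,.0675,.086,85.3)
p=shot('top'); im=p['image']; e=np.array([.134,.991]); s=env.state()
gf=s['tcp_pos'][:2]@e-.055
for n,u,v,z in [('fence',405,155,.068),('fenceboxL',403,205,.068)]: print(n, ray(p,u,v,z)[:2]@e, 'guide face',gf)
cv2.imwrite('pics/crop2.png',cv2.resize(im[75:230,245:440],None,fx=4,fy=4,interpolation=cv2.INTER_CUBIC)[:,:,::-1])
E
```

```text
t 8.15 tcp [0.6161 0.0435 0.0876] F [-3.1 -0.2  1.3] w 0.013 yang 85.1
lin [-1.8 24.3  1.6] rot [ 0.0027 -0.0032 -0.0036]
fence -0.16182561551070462 guide face 0.0707441327548039
fenceboxL -0.17004217657894716 guide face 0.0707441327548039
```

View pics/crop2.png

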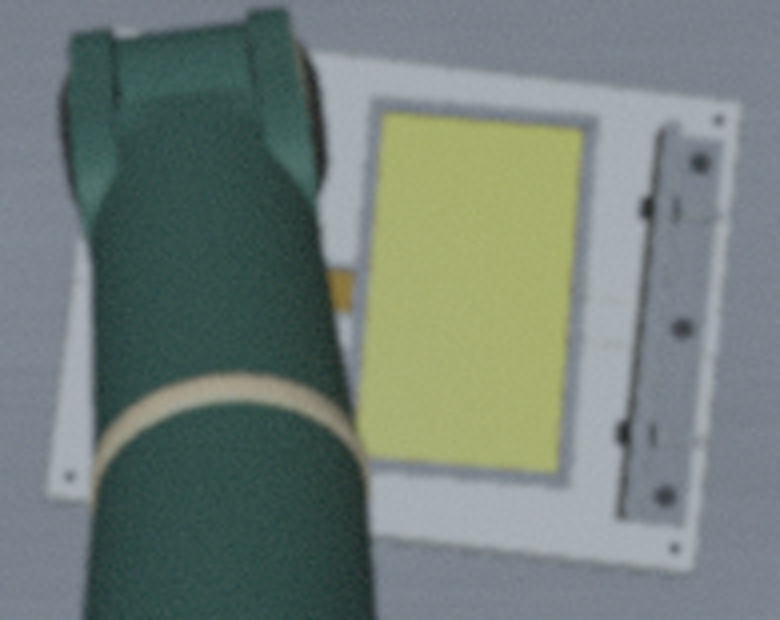

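Emit:
step_arm(motion=[{"linear": [0.1, -2, 0], "rotation": [0, 0, 0], "hand": 10}, {"linear": [0.2, -4, 0], "rotation": [0, 0, 0], "hand": 10}, {"linear": [0.3, -6, 0], "rotation": [0, 0, 0], "hand": 10}, {"linear": [0.4, -8, 0], "rotation": [0, 0, 0], "hand": 10}, {"linear": [0.5, -10, 0], "rotation": [0, 0, 0], "hand": 10}, {"linear": [0.6, -12, 0], "rotation": [0, 0, 0], "hand": 10}, {"linear": [0.7, -14, 0], "rotation": [0, 0, 0], "hand": 10}, {"linear": [0.8, -16, 0], "rotation": [0, 0, 0], "hand": 10}, {"linear": [0.9, -18, 0], "rotation": [0, 0, 0], "hand": 10}, {"linear": [1.0, -20, 0], "rotation": [0, 0, 0], "hand": 10}])

```text
clock: 9.2
tcp_pos: [0.6133, 0.0236, 0.0876]
eef_rot: [[-0.996, 0.085, -0.003], [0.085, 0.996, 0.003], [0.003, 0.003, -1.0]]
force: [-3.5, 1.0, 2.7]
gripper_width: 0.013
```

Emit:
step_arm(motion=[{"linear": [0.1, -2, 0], "rotation": [0, 0, 0], "hand": 10}, {"linear": [0.2, -4, 0], "rotation": [0, 0, 0], "hand": 10}, {"linear": [0.3, -6, 0], "rotation": [0, 0, 0], "hand": 10}, {"linear": [0.4, -8, 0], "rotation": [0, 0, 0], "hand": 10}, {"linear": [0.5, -10, 0], "rotation": [0, 0, 0], "hand": 10}])

```text
clock: 9.7
tcp_pos: [0.6119, 0.0135, 0.0876]
eef_rot: [[-0.996, 0.085, -0.003], [0.085, 0.996, 0.003], [0.003, 0.003, -1.0]]
force: [-4.2, 1.9, 4.9]
gripper_width: 0.0128
```

Emit:
step_arm(motion=[{"linear": [0.1, -2, 0], "rotation": [0, 0, 0], "hand": 10}, {"linear": [0.2, -4, 0], "rotation": [0, 0, 0], "hand": 10}, {"linear": [0.4, -6, 0], "rotation": [0, 0, 0], "hand": 10}, {"linear": [0.5, -8, 0], "rotation": [0, 0, 0], "hand": 10}])

```text
clock: 10.1
tcp_pos: [0.6109, 0.0062, 0.0876]
eef_rot: [[-0.996, 0.085, -0.003], [0.085, 0.996, 0.004], [0.003, 0.003, -1.0]]
force: [-3.9, 6.3, 1.7]
gripper_width: 0.0128
```

Emit:
step_arm(motion=[{"linear": [0.1, -2, 0], "rotation": [0, 0, 0], "hand": 10}, {"linear": [0.2, -4, 0], "rotation": [0, 0, 0], "hand": 10}, {"linear": [0.4, -6, 0], "rotation": [0, 0, 0], "hand": 10}, {"linear": [0.5, -8, 0], "rotation": [0, 0, 0], "hand": 10}])

```text
clock: 10.5
tcp_pos: [0.6099, -0.0008, 0.0876]
eef_rot: [[-0.996, 0.084, -0.002], [0.084, 0.996, 0.005], [0.003, 0.005, -1.0]]
force: [-1.8, 7.5, 2.0]
gripper_width: 0.0128
```

```bash
python3 - <<'E'
from h import *
to(.620,.0675,.086,85.3)
p=shot('scene'); im=p['image']
cv2.imwrite('pics/s2.png',cv2.resize(im[180:325,235:425],None,fx=4,fy=4,interpolation=cv2.INTER_CUBIC)[:,:,::-1])
E
```

```text
t 10.5 tcp [ 0.6099 -0.0008  0.0876] F [-1.8  7.5  2. ] w 0.0128 yang 85.18
lin [-4.3 68.9  1.9] rot [ 0.0046 -0.0026 -0.002 ]
```

View pics/s2.png

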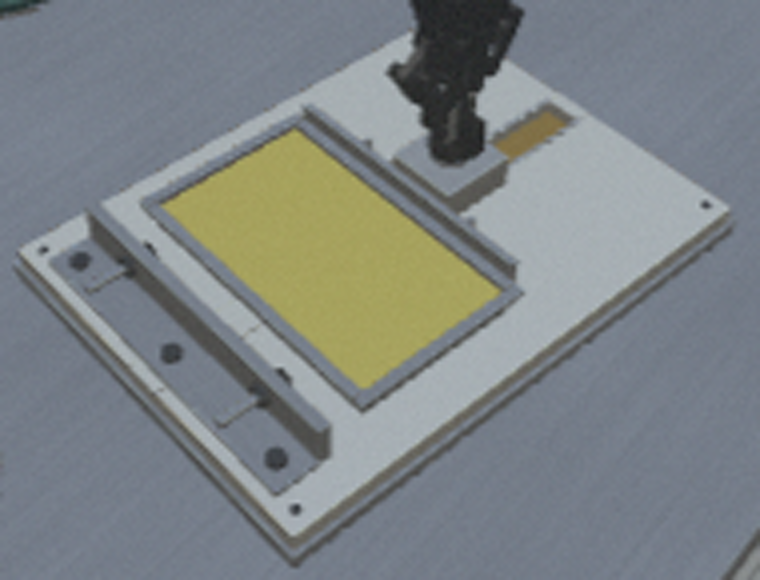

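Emit:
step_arm(motion=[{"linear": [0.1, -1.5, 0], "rotation": [0, 0, 0], "hand": 10}, {"linear": [0.2, -3, 0], "rotation": [0, 0, 0], "hand": 10}, {"linear": [0.3, -4.5, 0], "rotation": [0, 0, 0], "hand": 10}, {"linear": [0.3, -6, 0], "rotation": [0, 0, 0], "hand": 10}])

```text
clock: 10.95
tcp_pos: [0.6092, -0.0063, 0.0876]
eef_rot: [[-0.997, 0.084, -0.002], [0.083, 0.996, 0.006], [0.003, 0.005, -1.0]]
force: [-2.8, 7.3, 3.1]
gripper_width: 0.0129
```

Emit:
step_arm(motion=[{"linear": [0.1, -1, 0], "rotation": [0, 0, 0], "hand": 10}, {"linear": [0.1, -2, 0], "rotation": [0, 0, 0], "hand": 10}, {"linear": [0.2, -3, 0], "rotation": [0, 0, 0], "hand": 10}, {"linear": [0.3, -4, 0], "rotation": [0, 0, 0], "hand": 10}])

```text
clock: 11.35
tcp_pos: [0.6087, -0.0093, 0.0876]
eef_rot: [[-0.997, 0.083, -0.002], [0.083, 0.997, 0.006], [0.002, 0.006, -1.0]]
force: [-1.8, 7.8, 1.3]
gripper_width: 0.0128
```

Emit:
step_arm(motion=[{"linear": [0.1, -1.5, 0], "rotation": [0, 0, 0], "hand": 10}, {"linear": [0.1, -2.5, 0], "rotation": [0, 0, 0], "hand": 10}, {"linear": [0.2, -3.5, 0], "rotation": [0, 0, 0], "hand": 10}, {"linear": [0.3, -4, 0], "rotation": [0, 0, 0], "hand": 10}])

```text
clock: 11.75
tcp_pos: [0.6083, -0.0124, 0.0876]
eef_rot: [[-0.997, 0.082, -0.001], [0.082, 0.997, 0.007], [0.002, 0.007, -1.0]]
force: [-1.4, 7.3, 1.3]
gripper_width: 0.013
```

Emit:
step_arm(motion=[{"linear": [0.1, -1.5, 0], "rotation": [0, 0, 0], "hand": 10}, {"linear": [0.1, -2.5, 0], "rotation": [0, 0, 0], "hand": 10}, {"linear": [0.2, -3.2, 0], "rotation": [0, 0, 0], "hand": 10}, {"linear": [0.2, -3.2, 0], "rotation": [0, 0, 0], "hand": 10}])

```text
clock: 12.15
tcp_pos: [0.608, -0.0149, 0.0876]
eef_rot: [[-0.997, 0.081, -0.001], [0.081, 0.997, 0.008], [0.002, 0.008, -1.0]]
force: [-2.6, 5.8, 2.8]
gripper_width: 0.0127
```

Emit:
step_arm(motion=[{"linear": [0.1, -1.5, 0], "rotation": [0, 0, 0], "hand": 10}, {"linear": [0.1, -2.5, 0], "rotation": [0, 0, 0], "hand": 10}, {"linear": [0.2, -3.5, 0], "rotation": [0, 0, 0], "hand": 10}, {"linear": [0.2, -4, 0], "rotation": [0, 0, 0], "hand": 10}])

```text
clock: 12.55
tcp_pos: [0.6075, -0.018, 0.0876]
eef_rot: [[-0.997, 0.08, -0.001], [0.08, 0.997, 0.009], [0.002, 0.009, -1.0]]
force: [-3.8, 7.4, 2.4]
gripper_width: 0.0129
```

```bash
python3 - <<'E'
from h import *
to(.620,.0675,.086,85.3)
p=shot('scene'); im=p['image']
cv2.imwrite('pics/s3.png',cv2.resize(im[215:305,235:385],None,fx=5.3,fy=5.3,interpolation=cv2.INTER_CUBIC)[:,:,::-1])
E
```

```text
t 12.55 tcp [ 0.6075 -0.018   0.0876] F [-3.8  7.4  2.4] w 0.0129 yang 85.39
lin [-5.6 86.2  2.3] rot [ 0.009  -0.0016  0.0016]
```

View pics/s3.png

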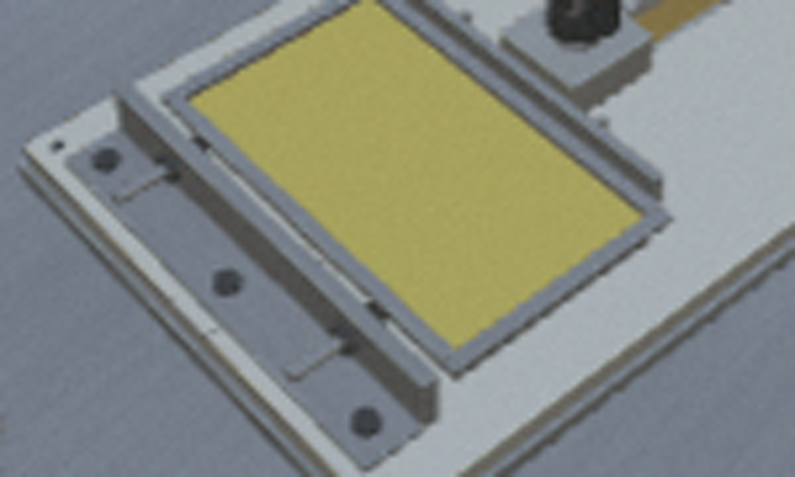

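Emit:
step_arm(motion=[{"linear": [0.1, -1, 0], "rotation": [0, 0, 0], "hand": 10}, {"linear": [0.1, -2, 0], "rotation": [0, 0, 0], "hand": 10}, {"linear": [0.2, -2.5, 0], "rotation": [0, 0, 0], "hand": 10}, {"linear": [0.2, -2.5, 0], "rotation": [0, 0, 0], "hand": 10}])

```text
clock: 13.0
tcp_pos: [0.6073, -0.0198, 0.0876]
eef_rot: [[-0.997, 0.08, -0.001], [0.079, 0.997, 0.01], [0.001, 0.01, -1.0]]
force: [-2.3, 7.3, 2.3]
gripper_width: 0.0134
```

Emit:
step_arm(motion=[{"linear": [0.1, -1, 0], "rotation": [0, 0, 0], "hand": 10}, {"linear": [0.1, -2, 0], "rotation": [0, 0, 0], "hand": 10}, {"linear": [0.2, -2.5, 0], "rotation": [0, 0, 0], "hand": 10}, {"linear": [0.2, -2.5, 0], "rotation": [0, 0, 0], "hand": 10}])

```text
clock: 13.4
tcp_pos: [0.607, -0.0215, 0.0876]
eef_rot: [[-0.997, 0.079, -0.0], [0.079, 0.997, 0.01], [0.001, 0.01, -1.0]]
force: [-2.7, 5.4, 1.8]
gripper_width: 0.0126
```

Emit:
step_arm(motion=[{"linear": [0.1, -1, 0], "rotation": [0, 0, 0], "hand": 10}, {"linear": [0.1, -2, 0], "rotation": [0, 0, 0], "hand": 10}, {"linear": [0.2, -2.5, 0], "rotation": [0, 0, 0], "hand": 10}, {"linear": [0.2, -2.5, 0], "rotation": [0, 0, 0], "hand": 10}])

```text
clock: 13.8
tcp_pos: [0.6069, -0.0227, 0.0876]
eef_rot: [[-0.997, 0.078, 0.0], [0.078, 0.997, 0.012], [0.001, 0.012, -1.0]]
force: [-1.8, 9.7, 1.4]
gripper_width: 0.0134
```

Emit:
step_arm(motion=[{"linear": [0.1, -1, 0], "rotation": [0, 0, 0], "hand": 10}, {"linear": [0.1, -2, 0], "rotation": [0, 0, 0], "hand": 10}, {"linear": [0.2, -2.5, 0], "rotation": [0, 0, 0], "hand": 10}, {"linear": [0.2, -2.5, 0], "rotation": [0, 0, 0], "hand": 10}])

```text
clock: 14.2
tcp_pos: [0.6068, -0.0232, 0.0876]
eef_rot: [[-0.997, 0.076, 0.001], [0.076, 0.997, 0.014], [0.0, 0.014, -1.0]]
force: [-0.6, 12.5, 1.3]
gripper_width: 0.0131
```

Emit:
step_arm(motion=[{"linear": [0.1, -2.3, 0], "rotation": [0, 0, 0.1], "hand": 8}, {"linear": [0.1, -2.3, 0], "rotation": [0, 0, 0.22], "hand": 8}, {"linear": [0.1, -2.3, 0], "rotation": [0, 0, 0.34], "hand": 8}, {"linear": [0.1, -2.3, 0], "rotation": [0, 0, 0.46], "hand": 8}, {"linear": [0.1, -2.3, 0], "rotation": [0, 0, 0.58], "hand": 8}, {"linear": [0.1, -2.3, 0], "rotation": [0, 0, 0.7], "hand": 8}, {"linear": [0.1, -2.3, 0], "rotation": [0, 0, 0.82], "hand": 8}, {"linear": [0.1, -2.3, 0], "rotation": [0, 0, 0.94], "hand": 8}, {"linear": [0.1, -2.3, 0], "rotation": [0, 0, 1.0], "hand": 8}, {"linear": [0.1, -2.3, 0], "rotation": [0, 0, 1.0], "hand": 8}], newtons=80)

```text
clock: 15.2
tcp_pos: [0.6067, -0.0233, 0.0866]
eef_rot: [[-0.475, 0.88, 0.001], [0.88, 0.475, 0.015], [0.013, 0.008, -1.0]]
force: [6.5, 12.3, -15.1]
gripper_width: 0.0125
```

```bash
python3 - <<'E'
from h import *
s=env.state(); print(s['moment'],s['force'])
q=np.array(s['tcp_pos']); u=np.array([-.137,-.99,0])
to(*(q+2.0e-3*u),-82.3+82.3*2-90-0 if 0 else 82.3+90-90+8.6-90) # jaw angle for knob 0.15
E
```

```text
[ 1.86729629 -1.12488354 -0.03104657] [  6.49032162  12.26927091 -15.05472922]
t 15.2 tcp [ 0.6067 -0.0233  0.0866] F [  6.5  12.3 -15.1] w 0.0125 yang 28.34
lin [-1.6 -1.2 -0. ] rot [ 0.0047 -0.0145  0.479 ]
```

Emit:
step_arm(motion=[{"linear": [-1.7, -1.3, 0], "rotation": [0, 0, 0.1], "hand": 8}, {"linear": [-1.7, -1.3, 0], "rotation": [0, 0, 0.2], "hand": 8}, {"linear": [-1.7, -1.3, 0], "rotation": [0, 0, 0.3], "hand": 8}, {"linear": [-1.7, -1.3, 0], "rotation": [0, 0, 0.4], "hand": 8}, {"linear": [-1.7, -1.3, 0], "rotation": [0, 0, 0.48], "hand": 8}, {"linear": [-1.7, -1.3, 0], "rotation": [0, 0, 0.48], "hand": 8}], newtons=100)

```text
clock: 15.8
tcp_pos: [0.6069, -0.0233, 0.0863]
eef_rot: [[-0.014, 1.0, 0.001], [1.0, 0.014, 0.016], [0.016, 0.002, -1.0]]
force: [1.6, 11.5, -3.8]
gripper_width: 0.0123
```

```bash
python3 - <<'E'
from h import *
s=env.state(); print(s['moment'],s['force'])
q=np.array(s['tcp_pos']); u=np.array([-.137,-.99,0])
to(*(q+2.0e-3*u),-.9)
E
```

```text
[ 1.79133626 -0.38909853  0.33003943] [ 1.57411241 11.54843243 -3.82149613]
t 15.8 tcp [ 0.6069 -0.0233  0.0863] F [ 1.6 11.5 -3.8] w 0.0123 yang 0.82
lin [-2.  -0.3 -0. ] rot [ 0.0014 -0.0164  0.0301]
```

Emit:
step_arm(motion=[{"linear": [-2.0, -0.3, 0], "rotation": [0, 0, 0.04], "hand": 8}, {"linear": [-2.0, -0.3, 0], "rotation": [0, 0, 0.08], "hand": 8}, {"linear": [-2.0, -0.3, 0], "rotation": [0, 0, 0.1], "hand": 8}, {"linear": [-2.0, -0.3, 0], "rotation": [0, 0, 0.1], "hand": 8}], newtons=110)

```text
clock: 16.2
tcp_pos: [0.607, -0.0233, 0.0863]
eef_rot: [[0.083, 0.997, 0.002], [0.996, -0.083, 0.018], [0.018, 0.0, -1.0]]
force: [-1.9, 12.1, 2.4]
gripper_width: 0.0123
```

```bash
python3 - <<'E'
from h import *
s=env.state(); print(s['moment'],s['force']); to(*s['tcp_pos'],-.9)
E
```

```text
[1.73755771 0.2682838  0.59574252] [-1.94964528 12.05829556  2.36428866]
t 16.2 tcp [ 0.607  -0.0233  0.0863] F [-1.9 12.1  2.4] w 0.0123 yang -4.79
lin [0. 0. 0.] rot [ 0.0009 -0.018  -0.0679]
```

Emit:
step_arm(motion=[{"linear": [0, 0, 0], "rotation": [0, 0, 0], "hand": 8}, {"linear": [0, 0, 0], "rotation": [0, 0, 0], "hand": 40}, {"linear": [0, 0, 0], "rotation": [0, 0, 0], "hand": 40}, {"linear": [0, 0, 0], "rotation": [0, 0, 0], "hand": 40}, {"linear": [0, 0, -20], "rotation": [0, 0, 0], "hand": 40}, {"linear": [0, 0, -50], "rotation": [0, 0, 0], "hand": 40}, {"linear": [0, 0, -90], "rotation": [0, 0, 0], "hand": 40}, {"linear": [0, 0, -130], "rotation": [0, 0, 0], "hand": 50}, {"linear": [0, 0, -150], "rotation": [0, 0, 0], "hand": 50}, {"linear": [0, 0, -150], "rotation": [0, 0, 0], "hand": 50}])

```text
clock: 17.2
tcp_pos: [0.6081, -0.0265, 0.2395]
eef_rot: [[0.084, 0.996, 0.007], [0.996, -0.084, 0.018], [0.019, 0.005, -1.0]]
force: [-0.1, -0.7, -0.4]
gripper_width: 0.0502
```

```bash
python3 - <<'E'
from h import *
s=env.state(); to(*s['tcp_pos'],-4.8)
p=shot('wrist'); q=shot('scene')
a=p['image'][:,90:550]; b=cv2.resize(q['image'][195:315,235:405],None,fx=2,fy=2,interpolation=cv2.INTER_CUBIC)
b=cv2.copyMakeBorder(b,0,400-240,0,0,cv2.BORDER_CONSTANT)
cv2.imwrite('pics/f.png',np.hstack([a,b])[:,:,::-1])
k=env.boxes_of(p,'knob'); print(k[:1])
E
```

```text
t 17.2 tcp [ 0.6081 -0.0265  0.2395] F [-0.1 -0.7 -0.4] w 0.0502 yang -4.82
lin [0. 0. 0.] rot [ 0.0055 -0.0187 -0.0004]
[{'bbox': [295.3, 151.4, 329.1, 223.2], 'confidence': 0.58}]
```

View pics/f.png

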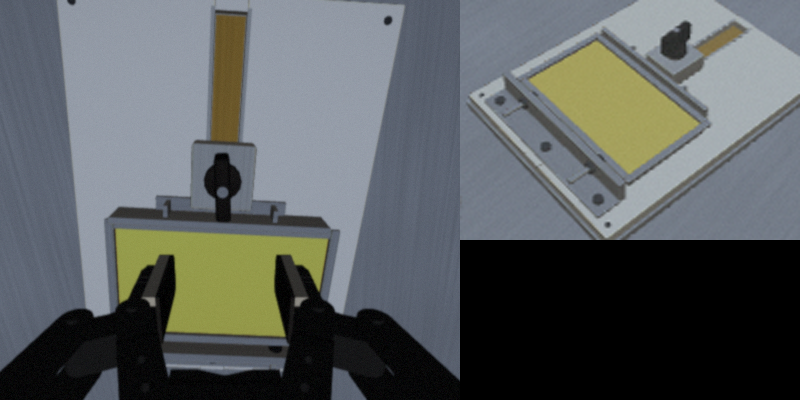

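```bash
python3 -c "
from h import *
print(env.finish_job())"
```

```text
the job is handed in; nothing more can be done
None
```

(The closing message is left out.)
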